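# Wind out the recipe card and hold a clip open round its edge

### The arm

A 6-joint arm with a two-finger parallel gripper is mounted at the origin on a cart in front of the work surface, level with it; the furniture and walls round the work are solid. World frame = base frame: x ahead of the robot, y to its left, z up, the work surface at z = 0. Lengths are in m, angles in rad, forces in N, time in s.
With the tool pointing down it reaches from about 0.425 to 0.95 m from the base axis. Payload 14.7 kg.
Tool frame: the origin (TCP) lies between the finger pads; the fingertips stand 25 mm ahead of it and the grasp point (between the pads) lies 6 mm ahead of it (tip_extent is the distance from the TCP to the fingertips, in m); z points along the fingers, y is the direction in which the jaws open and shut (so a half turn about z gives the same grasp; the last joint's range is limited). The gripper opens to 85 mm and grips with 20 to 120 N. Pads are 22 mm wide; open, the fingers measure 114 mm over their backs; the gripper's body (76 mm by 85 mm) begins 54 mm behind the grasp point. The pads swing forward as they close: fully open they stand 13 mm farther back than shut.
Start: joints at [1.146, 0.48, 1.596, -0, 1.065, -0.047], TCP at [0.24, 0.604, 0.256] pointing down, gripper open.
Joint ranges: [-2.75, 2.75], [-0.82, 2.05], [0.23, 2.67], [-1.56, 4.7], [0.09, 2.69], [-2.92, 2.92]. Speed limits (rad/s): [1.89, 1.89, 2.39, 3.01, 3.01, 3.01].

### API

Orientations are given as a 3x3 rotation matrix whose columns are the frame's x, y, z axes.
In Python, from plant import read_state, grab_frame, calibration, hand_in, tip_extent gives the robot as it stands.
- The arm moves only by the tool servo_tool, never from a script. Its argument "rows" is a list of rows, each an object with "hand": the opening, from -1 (shut) to 1 (fully open); "xyz": the shift along the tool's x, y, z in mm, a list of three; "turn": the turn about the tool's z in degrees. A call has 1 to 8 rows; each row shifts and turns the commanded pose from where the row before left it, along the tool's axes as they then stand; what a row does not reach is not made up. A row lasts 1/10 s, in which the tool goes at most 50 mm and 8.59 degrees, less where a joint would pass 70% of its speed; a pose out of reach is approached as far as the arm can. A call is refused whole if a number of a shift passes 50 or a number of a turn 8.59, either way. A call with a gripper value outside its range is refused whole. The fingers move at their own pace and stop on an object; "newtons" is the grip in N (left out, the last holds). Time passes only in rows, so rows that do not move let the fingers close. It gives the time, the measured TCP pose, the force and the opening at its end, in the units of the state.
- read_state(): the state, without advancing time (a new reading comes with each control period).
- grab_frame(name): name is "scene" or "side" or "wrist"; returns the picture (420x560x3 uint8, red, green, blue); there is no depth.
- calibration(name): a dict with "mtx" (3x3 intrinsics, pixels), "camera_from_world" (4x4, takes a point from world to camera coordinates). Camera axes: x right, y up, looking along -z (the intrinsics and any distortion apply to the point x, -y, -z); pixel columns grow to the right and rows downward; lengths in m; the calibration is good to about 2 mm. A picture is of the moment at which its call begins: read the wrist's pose just before it. calibration takes no time and is no camera call; for the wrist camera it gives the pose at the moment of the call.
- hand_in(): hands the job in, once; it reports no verdict.
The state is a dict: "t": time; "joints": joint angles; "qd": joint speeds; "joint_torque": joint torques, N m; "tool_pos": TCP position; "orientation": TCP orientation; "wrist_force": force on the tool from outside, world axes, zero at the start; "ft_torque": the same for the moment, N m; "finger_gap": finger opening in m.
Only numpy, scipy, OpenCV 4.12 (cv2) and the standard library are available. Lean on these libraries where they do the work, as an engineer would, in place of code of your own. Each camera call takes 0.05 s, during which the arm holds its last target.

### The job

Wind the crank on the recipe stand clockwise until the card has come all the way out and its red tab meets the stop. Then pick up the orange spring clip by its tails, squeeze it wide open and hold it round the middle of the card's free upright edge, with at least a centimetre of card between the gaping jaws and the clip touching neither card nor stand, so that I can slip a note in. Finish while still holding the clip open there, and leave the cup, glass, tea light and spoon where they are.

Things in the scene. Friction and masses are not known exactly. Their poses are not given: they have to be found in the camera images.
- stand: Fixed recipe-card stand. Wooden base 90 x 180 x 14 mm (stand y -72 to +108 mm); white splash guard 26 mm thick, y -60 to +50 mm, 98 mm high; dark stop on it at y -53 mm, 106 mm high; wooden gear housing 96 mm high at y +77 mm, under the crank. Origin: on the worktop, in the card's plane; z up, +y towards the crank, -y the way the card comes out, -x the front.
- card (a joint): How far the card has been wound out, m: 0 = drawn in (6 mm of card shows beyond the guard), 0.045 = tab on the stop (51 mm shows). Coupled to the crank, 7.16 mm per radian; it cannot be pushed by hand, and stays where it is left.
- crank (a joint): Crank angle, rad, growing clockwise seen from above: 0 = card drawn in, 6.283 (one full turn) = card on its stop. Light friction (under 0.1 N m), stays where left. At 0 the knob lies on the stand's -x side of the crank axis.
- crank_axis (a point): Point on the crank's upright axis, 110 mm above the worktop, fixed to the stand. Room: a tall cupboard closes off the left of the worktop, from about y = 0.37 on; swing the arm clear of its front edge.
- knob_grip (a point): Centre of the grip of the crank's knob: an upright black knob, 18 mm thick and 36 mm tall (111 to 147 mm above the worktop), which spins freely on the crank 32 mm from the axis; this point is 131 mm above the worktop. The crank's arm below the knob is 109 mm above the worktop at its top.
- card_edge (a point): Middle of the free upright edge (stand -y end) of the card, 60 mm above the worktop; moves with the card. The pale yellow card is rigid, 3 mm thick (along stand x), and stands from 22 to 98 mm above the worktop; the way into it is along stand +y.
- clip: Loose orange spring clip, about 46 g, 28 mm high, lying on its side, hinge pin upright. Origin: foot of the pin; z up along the pin, +x to the jaw tips (45 mm ahead of the pin, shut at rest), -x to the tails (4 mm thick, ends 40 mm behind the pin at rest, 54 mm over all).
- clip_tails (a point): Where to squeeze the clip: midway between the tails, 27 mm behind the pin, 14 mm above its foot. Squeezed fully, the tails are parallel, 28 mm over all, flat from 10 to 45 mm behind the pin.
- clip_mouth (a point): Midway between the jaws, 27 mm ahead of the pin, 14 mm above its foot. Fully open, the jaws' inner faces are about 17 mm apart here and 28 mm at the tips.
- jaw_left (a joint): Opening of the lever on the clip's +y side, rad: 0 shut, 0.30 fully open at its stop. The spring shuts it; about 10 N on each tail, 27 mm behind the pin, opens it fully; let go and it snaps shut.
- jaw_right (a joint): The same for the lever on the clip's -y side.
- cup: Loose bystander: small dark and cream espresso cup, 60 x 84 x 53 mm, origin under its centre.
- glass: Loose bystander: clear tumbler, 81 mm across, 91 mm high, origin under its centre.
- candle: Loose bystander: tea light, 38 mm across, 15 mm high, origin under its centre.
- spoon: Loose bystander: teaspoon lying flat, 127 x 30 x 6 mm, origin under its centre.

How it is judged:
On the way, in this order (a step that is already met when the one before it is completed fails the run):
1. the card is wound out until its tab is on the stop (within 1.5 mm) (value of joint card above 0.0435 m), for 0.2 s.
2. the clip is off the worktop, squeezed open (height (world z) of clip above 0.018 m and value of joint each of jaw_left, jaw_right above 0.2 rad), for 0.2 s.
At the end, for the whole second after the job is handed in: Card out to its stop (2 mm). Clip in the fingers (over 4 N), foot over 18 mm up, levers open over 0.2 rad, upright (0.25 rad), in line with the card (0.3 rad), still, all its height on the card edge, which is within 10 mm of mid-plane, 4 to 32 mm ahead of the pin; no touch (0.3 N) (all of step 2 and value of joint card above 0.043 m and x of card_edge in the frame of clip between 0.004 and 0.032 m and y of card_edge in the frame of clip between -0.01 and 0.01 m and z of card_edge in the frame of clip between -0.008 and 0.036 m and angle between the x axis of clip and the y axis of stand, either way round below 0.3 rad and angle between clip's own z axis and vertical below 0.25 rad and contact force between clip and stand below 0.3 N and contact force between the fingers and clip above 4 N and linear speed of clip below 0.03 m/s); the arm keeps its last pose, push and grip.
It fails at once if the espresso cup is moved more than 3 cm (distance of cup from where it was at the start of the episode above 0.03 m).
It fails at once if the tumbler is moved more than 3 cm (distance of glass from where it was at the start of the episode above 0.03 m).
It fails at once if the tea light is moved more than 3 cm (distance of candle from where it was at the start of the episode above 0.03 m).
It fails at once if the teaspoon is moved more than 3 cm (distance of spoon from where it was at the start of the episode above 0.03 m).
It also fails if it takes over 58 s, if anything falls off the work surface, if the arm or the gripper's body presses on something with over 40 N, if the wrist force passes 120 N, or if a joint passes its speed limit or range.

## Working session

There is one attempt and no reset: what is moved stays moved. The work goes in short steps, Python scripts to look and compute and a tool call to move; the robot and the scene stay as the last step left them, time stands still between calls to the robot, and variables do not carry over. Pictures are saved under pics/ and viewed, and the job is handed in when it is done.

Besides the shell and the picture viewer there is one more tool, called after "Emit:" by a JSON object that holds its "api" and its "payload". servo_tool: Moves the arm, as the interface text tells. Its arguments: {"type":"object","properties":{"rows":{"type":"array"},"newtons":{"type":"number"}},"required":["rows"]}

```bash
ls; mkdir -p pics; python3 - <<'E'
from plant import *
import cv2
s=read_state();print(s)
for n in ["scene","side","wrist"]:
    c=calibration(n);print(n,c)
    cv2.imwrite(f"pics/{n}0.png",grab_frame(n)[:,:,::-1])
print(tip_extent)
E
```

```text
pics
{'t': 0.0, 'joints': array([ 1.14641543e+00,  4.80815534e-01,  1.59686282e+00,  1.82277532e-05,
        1.06511893e+00, -4.66083543e-02]), 'qd': array([-0.00097932, -0.00082137, -0.00017477, -0.00121714,  0.00169685,
        0.0008114 ]), 'joint_torque': array([ 1.26072893e-03, -9.50612068e+01, -4.30195999e+01, -1.38606370e-05,
        1.19153879e-02,  2.34196654e-05]), 'tool_pos': array([0.23957594, 0.60382652, 0.25568708]), 'orientation': array([[-9.29485262e-01,  3.68858899e-01, -5.10545847e-04],
       [ 3.68859246e-01,  9.29484624e-01, -1.09120463e-03],
       [ 7.20439756e-05, -1.20257818e-03, -9.99999274e-01]]), 'wrist_force': array([-0.6920293 , -0.68044642, -0.70520777]), 'ft_torque': array([-0.02455809, -0.03111376, -0.00829045]), 'finger_gap': 0.08538377183739679}
scene {'mtx': array([[498.44059156,   0.        , 280.83105205],
       [  0.        , 498.44059156, 210.90288654],
       [  0.        ,   0.        ,   1.        ]]), 'camera_from_world': array([[ 0.77108888, -0.63672308, -0.00237793, -0.40032576],
       [ 0.47032632,  0.56705255,  0.67619861, -0.35818978
[... 303 characters left out ...]
from_world': array([[ 0.74810305, -0.6635803 , -0.00173712, -0.40726035],
       [ 0.4654369 ,  0.52285189,  0.71413892, -0.3598206 ],
       [-0.47298026, -0.53505802,  0.70000185, -0.85985085],
       [ 0.        ,  0.        ,  0.        ,  1.        ]])}
wrist {'mtx': array([[372.96204047,   0.        , 279.63687255],
       [  0.        , 372.96204047, 209.39307335],
       [  0.        ,   0.        ,   1.        ]]), 'camera_from_world': array([[ 0.37034383,  0.92889118, -0.00257202, -0.64890482],
       [-0.88757218,  0.35305078, -0.29592357,  0.03694486],
       [-0.27397274,  0.11187633,  0.95520816, -0.38097958],
       [ 0.        ,  0.        ,  0.        ,  1.        ]])}
0.025
```

View pics/scene0.png

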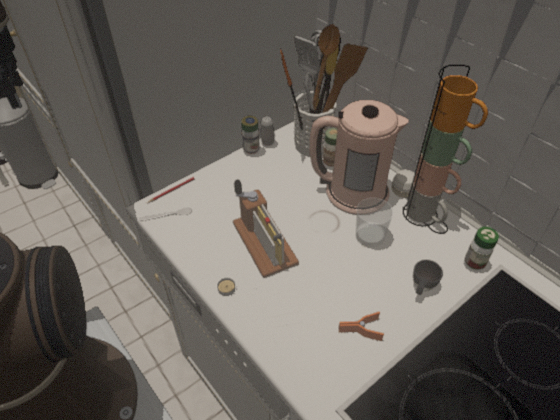

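View pics/side0.png

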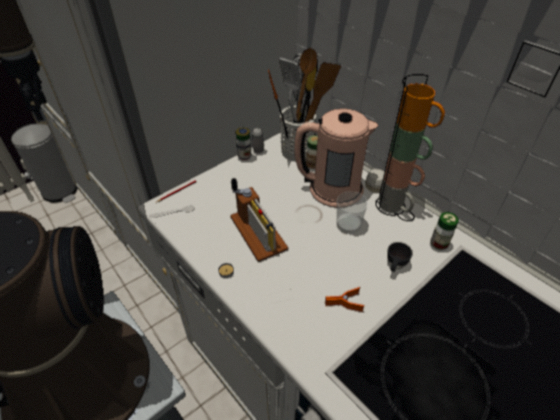

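View pics/wrist0.png

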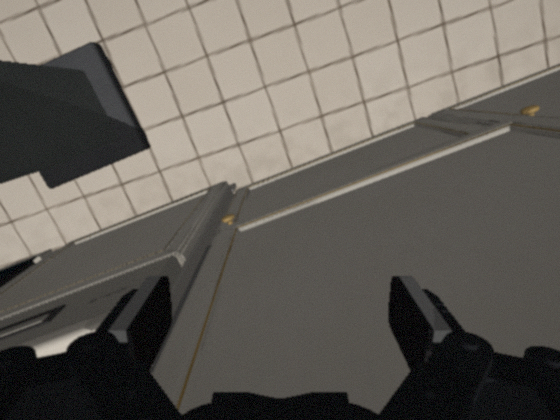

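The scene and side views show the stand (~265,235 in scene), knob (238,187), clip (362,326) with its tails' ends to be determined, cup (427,275), glass (374,220), tea light (227,286) and spoon (170,214). I'll zoom in.

```bash
cat > h.py <<'E'
import numpy as np, cv2
from plant import *
def cam(n,c=None):
    c=c or calibration(n); K=c["mtx"];T=c["camera_from_world"];return K,T
def ray(c,u,v):
    K,T=c; d=np.array([(u-K[0,2])/K[0,0],-(v-K[1,2])/K[1,1],-1.0]); R=T[:3,:3]
    return -R.T@T[:3,3], R.T@d
def onz(c,u,v,z):
    o,d=ray(c,u,v); return o+d*(z-o[2])/d[2]
def tri(obs):
    A=np.zeros((3,3));b=np.zeros(3);L=[]
    for c,u,v in obs:
        o,d=ray(c,u,v);d=d/np.linalg.norm(d);P=np.eye(3)-np.outer(d,d);A+=P;b+=P@o;L.append((o,P))
    x=np.linalg.solve(A,b); return x,[np.linalg.norm(P@(x-o)) for o,P in L]
def proj(c,p):
    K,T=c; q=T[:3,:3]@p+T[:3,3]; return K[0,0]*q[0]/-q[2]+K[0,2], K[1,1]*-q[1]/-q[2]+K[1,2]
E
python3 - <<'E'
from h import *
for n in ["scene","side"]:
    K,T=cam(n);print(n,-T[:3,:3].T@T[:3,3])
a=cv2.imread("pics/scene0.png");b=cv2.imread("pics/side0.png")
cv2.imwrite("pics/sc_stand.png",cv2.resize(a[170:290,200:330],None,fx=5,fy=5,interpolation=cv2.INTER_CUBIC)[:600])
cv2.imwrite("pics/si_stand.png",cv2.resize(b[170:270,200:320],None,fx=6,fy=6,interpolation=cv2.INTER_CUBIC)[:600])
A=cv2.resize(a[300:350,320:400],None,fx=5,fy=5,interpolation=cv2.INTER_CUBIC)
B=cv2.resize(b[275:325,310:390],None,fx=5,fy=5,interpolation=cv2.INTER_CUBIC)
cv2.imwrite("pics/clip.png",np.vstack([A,B]))
c=cam("scene");
print("spoon",onz(c,142,217,0),onz(c,190,211,0),"candle",onz(c,227,286,.0),"cup",onz(c,427,280,.02),"glass",onz(c,372,236,0), "clip",onz(c,340,325,.014),onz(c,382,337,.014),onz(c,380,316,.014))
c2=cam("side")
print("clip",onz(c2,328,299,.014),onz(c2,363,308,.014))
E
```

```text
scene [ 0.08966178 -0.52353035  0.90637381]
side [ 0.06545402 -0.54218715  0.85815162]
spoon [3.43771230e-01 3.20269437e-01 1.11022302e-16] [0.44486316 0.26226692 0.        ] candle [0.38704973 0.02338173 0.        ] cup [ 0.71899674 -0.24924361  0.02      ] glass [ 0.73202293 -0.07984573  0.        ] clip [ 0.50301026 -0.20618054  0.014     ] [ 0.54822258 -0.278065    0.014     ] [ 0.58003811 -0.24328896  0.014     ]
clip [ 0.51155522 -0.20923423  0.014     ] [ 0.55367874 -0.27841161  0.014     ]
```

View pics/sc_stand.png

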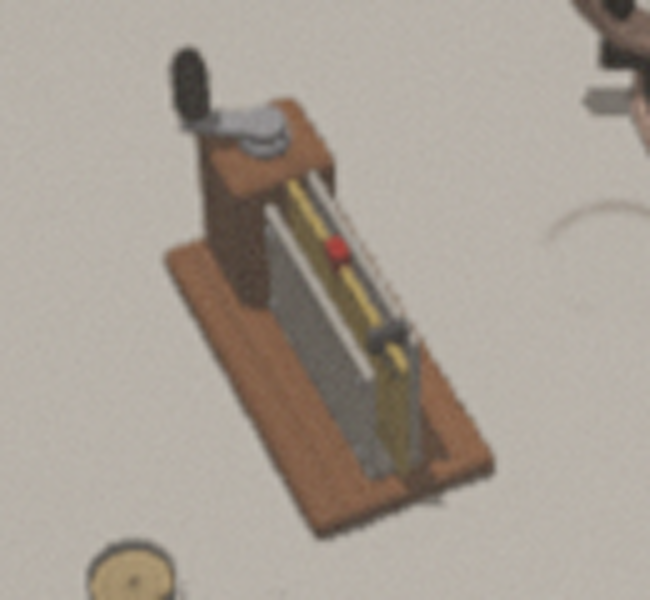

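View pics/si_stand.png

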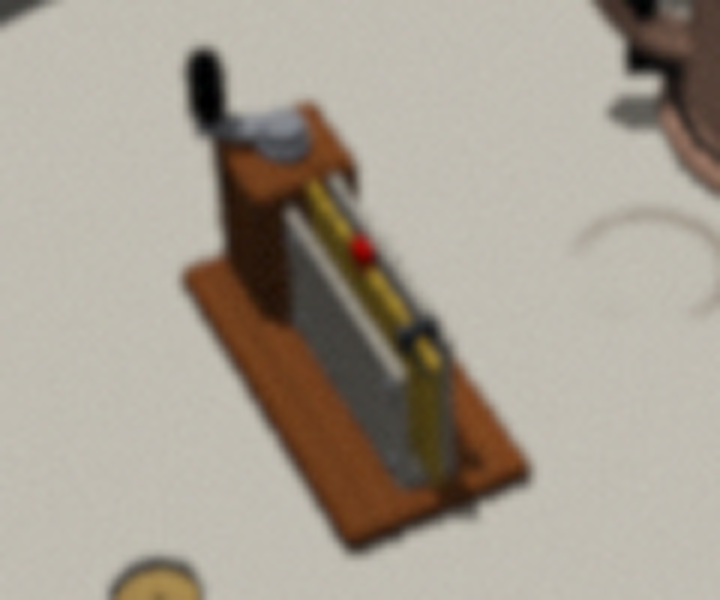

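View pics/clip.png

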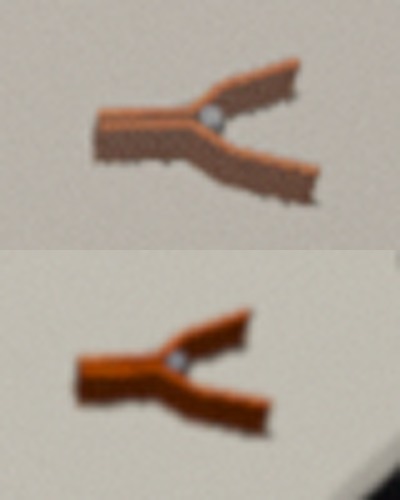

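```bash
python3 - <<'E'
from h import *
np.set_printoptions(precision=4,suppress=True)
c=cam("scene");d=cam("side")
P={}
for nm,z,a,b in [("b-+",.014,(168,255),(184,275)),("b--",.014,(322,532),(352,545)),("b+-",.014,(493,465),(528,470)),
  ("knobtop",.147,(187,52),(204,52)),("knobbot",.111,(192,118),(207,122)),("axis",.110,(265,120),(283,125)),("cardtop",.098,(403,362),(432,358)),("cardbot",.022,(404,470),(432,475)),("tab",.1,(336,243),(361,243))]:
    ua=(200+(a[0]-2)/5,170+(a[1]-2)/5); ub=(200+(b[0]-2.5)/6,170+(b[1]-2.5)/6)
    P[nm]=(onz(c,*ua,z)+onz(d,*ub,z))/2
    print(nm,onz(c,*ua,z)[:2],onz(d,*ub,z)[:2],tri([(c,*ua),(d,*ub)]))
y=P["b-+"]-P["b--"];print("ydir",np.degrees(np.arctan2(y[1],y[0])),np.linalg.norm(y)); x=P["b+-"]-P["b--"];print("xdir",np.degrees(np.arctan2(x[1],x[0])),np.linalg.norm(x))
for nm,z,a,b in [("pin",.028,(211,118),(177,110)),("jt",.028,(97,117),(80,110)),("t1",.028,(298,63),(248,62)),("t2",.028,(318,172),(270,152))]:
    ua=(320+(a[0]-2)/5,300+(a[1]-2)/5); ub=(310+(b[0]-2)/5,275+(b[1]-2)/5)
    print(nm,onz(c,*ua,z)[:2],onz(d,*ub,z)[:2],tri([(c,*ua),(d,*ub)])[0])
# cupboard edge at worktop in scene
print("cupboard",onz(c,136,207,0),onz(c,310,113,0),"worktop front", onz(c,180,278,0))
E
```

```text
b-+ [0.502  0.1578] [0.5044 0.1557] (array([0.4996, 0.151 , 0.0213]), [np.float64(0.0015605393251852525), np.float64(0.0015605393251852705)])
b-- [ 0.4593 -0.0151] [ 0.4626 -0.0159] (array([ 0.4492, -0.0314,  0.0406]), [np.float64(0.0014012857785280835), np.float64(0.0014012857785282624)])
b+- [ 0.5401 -0.0353] [ 0.5445 -0.0349] (array([ 0.5177, -0.0614,  0.0598]), [np.float64(0.0013155177483860636), np.float64(0.0013155177483861328)])
knobtop [0.5166 0.1474] [0.5208 0.1455] (array([0.5064, 0.1274, 0.1676]), [np.float64(0.002115634206886316), np.float64(0.002115634206886366)])
knobbot [0.5135 0.1433] [0.5169 0.1427] (array([0.5028, 0.1239, 0.1328]), [np.float64(0.0014483229415994323), np.float64(0.0014483229415995173)])
axis [0.5384 0.1223] [0.5409 0.1202] (array([0.5356, 0.1154, 0.1169]), [np.float64(0.0015842975970863885), np.float64(0.0015842975970865088)])
cardtop [ 0.5036 -0.0171] [ 0.5072 -0.017 ] (array([ 0.4886, -0.0374,  0.1289]), [np.float64(0.0011704432566833746), np.float64(0.0011704432566833592)])
cardbot [ 0.5042 -0.0168] [ 0.5078 -0.0148] (array([ 0.4815, -0.0453,  0.0711]), [np.float64(0.0005388311875619154), np.float64(0.0005388311875619207)])
tab [0.5224 0.0513] [0.5262 0.0503] (array([0.5097, 0.0317, 0.1256]), [np.float64(0.00167355764869904), np.float64(0.0016735576486990207)])
ydir 76.23069188562641 0.17740118467689178
xdir -13.50769157967318 0.08365780341684315
pin [ 0.5326 -0.2358] [ 0.5377 -0.2361] [ 0.5057 -0.2551  0.083 ]
jt [ 0.4981 -0.2067] [ 0.5047 -0.2067] [ 0.4659 -0.234   0.0993]
t1 [ 0.5776 -0.2407] [ 0.5819 -0.2405] [ 0.5516 -0.257   0.0757]
t2 [ 0.5476 -0.279 ] [ 0.5525 -0.2787] [ 0.5185 -0.2958  0.085 ]
cupboard [0.3487 0.3596 0.    ] [0.94   0.3718 0.    ] worktop front [0.3196 0.1065 0.    ]
```

The stand's y-axis heads ~76°, the clip points ~139°, and the cupboard face is at y≈0.36 with its front edge at x≈0.35. I'll write a small planner that turns world targets into tool-frame shifts, and first leave the cupboard niche.

```bash
cat > plan.py <<'E'
from h import *
def plan(targets, n, hd=None, start=None):
    """targets xyz world, heading of tool y (deg) final; prints rows (shift in tool axes, turn)"""
    s=read_state(); p=np.array(start[0]) if start else s["tool_pos"]; R=s["orientation"]
    h=start[1] if start else np.degrees(np.arctan2(R[1,1],R[0,1]))
    dh=0 if hd is None else hd-h
    q=p.copy()
    for i in range(n):
        t=p+(np.array(targets)-p)*(i+1)/n; d=t-q; a=np.radians(h)
        y=np.array([np.cos(a),np.sin(a),0]); x=np.array([-np.sin(a),np.cos(a),0])
        r=np.round([d@x*1e3,d@y*1e3,-d[2]*1e3],1); 
        print(list(map(float,r)),round(-dh/n,2)); h+=dh/n
        q=q+(x*r[0]+y*r[1])/1e3; q[2]-=r[2]/1e3
def st():
    s=read_state();R=s["orientation"];print("t",s["t"],"pos",s["tool_pos"].round(4),"yhead",np.degrees(np.arctan2(R[1,1],R[0,1])).round(2),"tilt",R[2].round(3),"F",s["wrist_force"].round(1),"gap",round(s["finger_gap"],4),"j",s["joints"].round(2))
E
python3 - <<'E'
from plan import *
st()
c=cam("wrist");T=c[1];s=read_state()
print(s["orientation"].T@(-T[:3,:3].T@T[:3,3]-s["tool_pos"]))
plan([.235,.37,.256],8,135)
E
```

```text
t 0.15 pos [0.2396 0.6039 0.2559] yhead 68.35 tilt [ 0.    -0.001 -1.   ] F [-0.3 -1.1 -0.1] gap 0.0854 j [ 1.15  0.48  1.6   0.    1.07 -0.05]
[ 0.07639724  0.00018872 -0.11740193]
[-10.2, -27.4, -0.0] -8.33
[-6.2, -28.6, -0.0] -8.33
[-2.0, -29.2, -0.1] -8.33
[2.3, -29.1, 0.0] -8.33
[6.5, -28.5, 0.0] -8.33
[10.5, -27.3, -0.0] -8.33
[14.4, -25.5, -0.0] -8.33
[18.0, -23.1, -0.0] -8.33
```

Emit:
{"api": "servo_tool", "payload": {"rows": [{"hand":1,"xyz":[-10,-27,0],"turn":-8.3},{"hand":1,"xyz":[-6,-29,0],"turn":-8.3},{"hand":1,"xyz":[-2,-29,0],"turn":-8.3},{"hand":1,"xyz":[2,-29,0],"turn":-8.3},{"hand":1,"xyz":[6.5,-28.5,0],"turn":-8.3},{"hand":1,"xyz":[10.5,-27.5,0],"turn":-8.3},{"hand":1,"xyz":[14.5,-25.5,0],"turn":-8.3},{"hand":1,"xyz":[18,-23,0],"turn":-8.3}]}}

```text
t: 0.95
tool_pos: [0.2343, 0.3692, 0.2562]
orientation: [[-0.706, -0.708, -0.0], [-0.708, 0.706, -0.0], [0.0, -0.0, -1.0]]
wrist_force: [1.0, -0.7, 0.2]
finger_gap: 0.0853
```

```bash
python3 - <<'E'
from plan import *
st()
plan([.37,.24,.256],6,135)
E
```

```text
t 0.95 pos [0.2343 0.3692 0.2562] yhead 135.1 tilt [ 0. -0. -1.] F [ 1.  -0.7  0.2] gap 0.0853 j [ 0.94  0.18  2.06 -0.    0.9  -1.42]
[-0.7, -31.2, 0.0] 0.02
[-0.7, -31.2, 0.1] 0.02
[-0.8, -31.3, -0.0] 0.02
[-0.7, -31.2, 0.0] 0.02
[-0.7, -31.2, 0.0] 0.02
[-0.8, -31.2, 0.1] 0.02
```

Emit:
{"api": "servo_tool", "payload": {"rows": [{"hand":1,"xyz":[0,-31,0],"turn":0},{"hand":1,"xyz":[0,-31,0],"turn":0},{"hand":1,"xyz":[0,-31,0],"turn":0},{"hand":1,"xyz":[-5,-31,0],"turn":0},{"hand":1,"xyz":[-30,-20,0],"turn":0},{"hand":1,"xyz":[-30,-10,0],"turn":0},{"hand":1,"xyz":[0,0,0],"turn":0}]}}

```text
t: 1.65
tool_pos: [0.3927, 0.308, 0.2563]
orientation: [[-0.711, -0.703, 0.002], [-0.703, 0.711, 0.001], [-0.002, -0.001, -1.0]]
wrist_force: [0.2, 0.2, 0.6]
finger_gap: 0.0856
```

```bash
python3 - <<'E'
from plan import *
st(); import pickle
c=calibration("wrist"); im=grab_frame("wrist"); pickle.dump((c,im),open("w1.pkl","wb")); cv2.imwrite("pics/w1.png",im[:,:,::-1])
plan([.475,.15,.25],3,135)
E
```

```text
t 1.65 pos [0.3927 0.308  0.2563] yhead 134.66 tilt [-0.002 -0.001 -1.   ] F [0.2 0.2 0.6] gap 0.0856 j [ 0.6   0.27  1.94 -0.    0.93 -1.75]
[16.8, -57.0, 2.0] -0.1
[16.9, -57.0, 2.0] -0.1
[17.1, -57.0, 2.0] -0.1
```

View pics/w1.png

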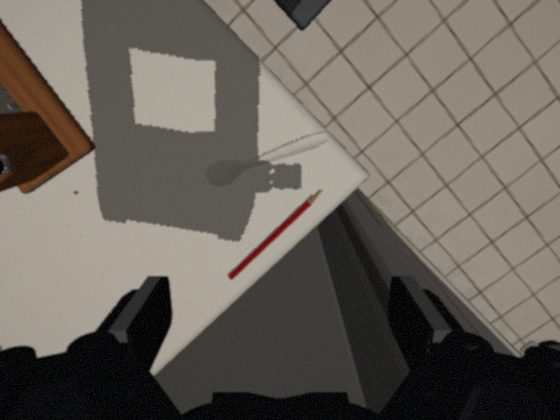

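The tumbled view shows the stand's base corner at the upper left (75,150) and the spoon and pencil below me; I drifted a bit toward the cupboard, so I now head for the crank.

Emit:
{"api": "servo_tool", "payload": {"rows": [{"hand":1,"xyz":[20,-34,0],"turn":0},{"hand":1,"xyz":[15,-34,0],"turn":0},{"hand":1,"xyz":[10,-34,0],"turn":0},{"hand":1,"xyz":[5,-34,0],"turn":0},{"hand":1,"xyz":[0,-34,0],"turn":0},{"hand":1,"xyz":[0,0,0],"turn":0},{"hand":1,"xyz":[0,0,0],"turn":0}]}}

```text
t: 2.4
tool_pos: [0.4726, 0.1505, 0.2561]
orientation: [[-0.711, -0.703, -0.001], [-0.703, 0.711, -0.0], [0.001, 0.001, -1.0]]
wrist_force: [-0.4, 0.5, 0.1]
finger_gap: 0.0853
```

```bash
python3 - <<'E'
from plan import *
st(); import pickle
c=calibration("wrist"); im=grab_frame("wrist"); pickle.dump((c,im),open("w2.pkl","wb")); cv2.imwrite("pics/w2.png",im[:,:,::-1])
E
```

```text
t 2.4 pos [0.4726 0.1505 0.2561] yhead 134.67 tilt [ 0.001  0.001 -1.   ] F [-0.4  0.5  0.1] gap 0.0853 j [ 0.25  0.27  1.94  0.    0.94 -2.1 ]
```

View pics/w2.png

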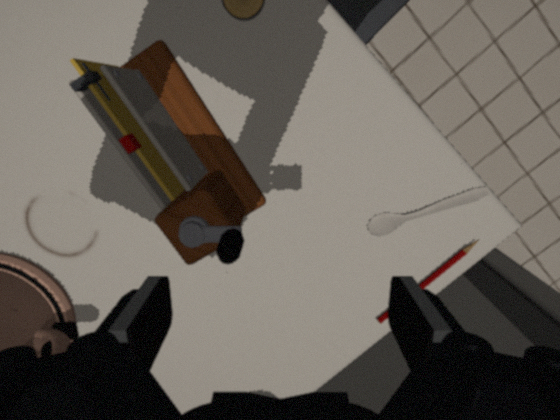

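Knob top is at (230,243) and the hub at (192,232). A second wrist view from a shifted pose for height.

Emit:
{"api": "servo_tool", "payload": {"rows": [{"hand":1,"xyz":[10,-30,0],"turn":0},{"hand":1,"xyz":[10,-30,0],"turn":0},{"hand":1,"xyz":[0,0,0],"turn":0},{"hand":1,"xyz":[0,0,0],"turn":0}]}}

```text
t: 2.85
tool_pos: [0.5005, 0.0948, 0.2562]
orientation: [[-0.71, -0.704, -0.001], [-0.704, 0.71, 0.0], [0.0, 0.001, -1.0]]
wrist_force: [-0.6, 0.0, 0.2]
finger_gap: 0.0853
```

```bash
python3 - <<'E'
from plan import *
st(); import pickle
c=calibration("wrist"); im=grab_frame("wrist"); pickle.dump((c,im),open("w3.pkl","wb")); 
im2=pickle.load(open("w2.pkl","rb"))[1]
a=cv2.resize(im2[180:280,140:270],None,fx=4,fy=4,interpolation=cv2.INTER_CUBIC)
cv2.imwrite("pics/w3.png",im[:,:,::-1]);cv2.imwrite("pics/w2z.png",a[:,:,::-1])
E
```

```text
t 2.85 pos [0.5005 0.0948 0.2562] yhead 134.74 tilt [ 0.     0.001 -1.   ] F [-0.6  0.   0.2] gap 0.0853 j [ 0.13  0.28  1.91  0.    0.94 -2.22]
```

View pics/w3.png

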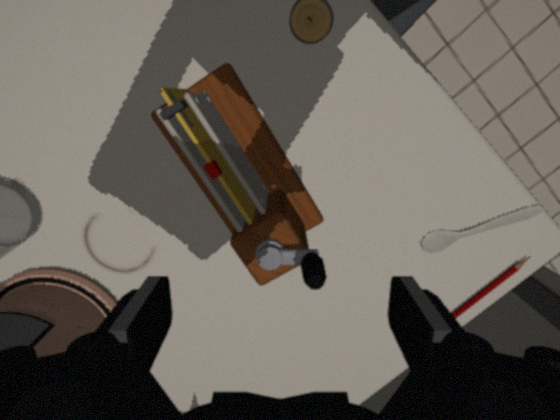

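View pics/w2z.png

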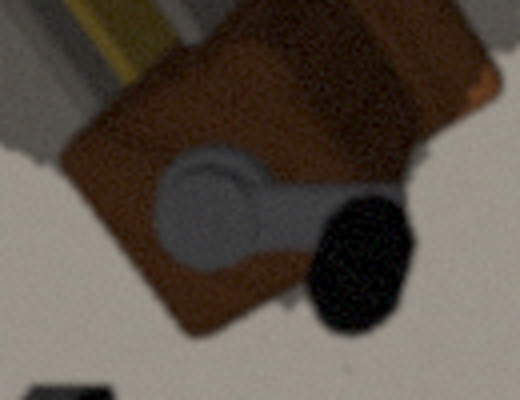

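```bash
python3 - <<'E'
from plan import *
import pickle
np.set_printoptions(precision=4,suppress=True)
V=[pickle.load(open(f"w{i}.pkl","rb")) for i in (2,3)]
kn=[];boxes=[(205,215,260,275),(290,240,335,300)]
for (c,im),b in zip(V,boxes):
    x0,y0,x1,y1=b
    m=(im[y0:y1,x0:x1].max(2)<26).astype(np.uint8)
    n,l,s,ce=cv2.connectedComponentsWithStats(m); k=1+np.argmax(s[1:,4]); print(s[k],ce[k]+[x0,y0])
    kn.append(((c["mtx"],c["camera_from_world"]),*(ce[k]+[x0,y0])))
print("knob mid tri",tri(kn)); print([onz(*k,.129)for k in kn])
im=V[1][1]; cv2.imwrite("pics/w3z.png",cv2.resize(im[220:310,220:350],None,fx=5,fy=5,interpolation=cv2.INTER_CUBIC)[:,:,::-1])
E
```

```text
[ 12  14  26  33 627] [229.5598 245.26  ]
[ 11  13  24  35 613] [312.7635 269.8662]
knob mid tri (array([0.5155, 0.144 , 0.1294]), [np.float64(7.716000476074011e-06), np.float64(7.716000475998093e-06)])
[array([0.5156, 0.144 , 0.129 ]), array([0.5156, 0.1441, 0.129 ])]
```

View pics/w3z.png

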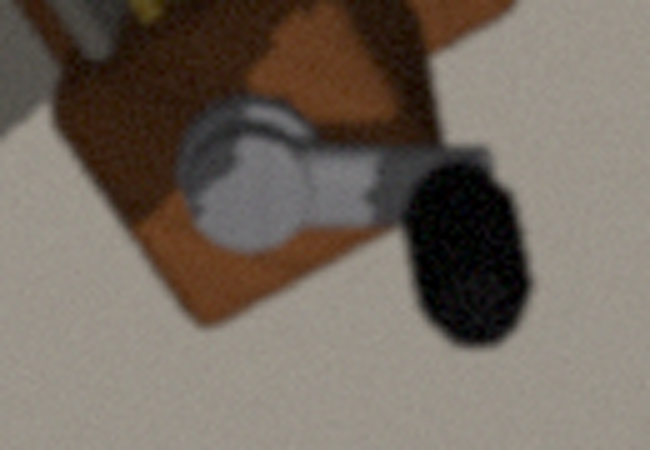

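```bash
python3 - <<'E'
from plan import *
import pickle
np.set_printoptions(precision=4,suppress=True)
V=[pickle.load(open(f"w{i}.pkl","rb")) for i in (2,3)]
C=[(c["mtx"],c["camera_from_world"]) for c,_ in V]
H=[(C[0],191.3,233.3),(C[1],269.6,257.6)]
x,e=tri(H);print("hub",x,e,[onz(*h,.11) for h in H])
k=np.array([.5155,.144]);
d=k-onz(*H[1],.11)[:2]; print(np.linalg.norm(d),np.degrees(np.arctan2(d[1],d[0])))
plan([.5155,.144,.20],3,135)
E
```

```text
hub [0.5368 0.1207 0.1098] [np.float64(0.0004411471919997619), np.float64(0.00044114719199982204)] [array([0.5362, 0.1205, 0.11  ]), array([0.5371, 0.1209, 0.11  ])]
0.03163318123537376 133.08223299326232
[-15.0, 8.0, 18.7] -0.07
[-15.1, 8.0, 18.8] -0.07
[-15.0, 8.0, 18.7] -0.07
```

Knob centre (0.5155, 0.144, 0.129) and hub (0.537, 0.121, 0.110) agree across two views. The crank is about 33° already turned; now down onto the knob.

Emit:
{"api": "servo_tool", "payload": {"rows": [{"hand":1,"xyz":[-22.5,12,0],"turn":0},{"hand":1,"xyz":[-22.5,12,10],"turn":0},{"hand":1,"xyz":[0,0,26],"turn":0},{"hand":1,"xyz":[0,0,26],"turn":0},{"hand":1,"xyz":[0,0,26],"turn":0},{"hand":1,"xyz":[0,0,26],"turn":0},{"hand":1,"xyz":[0,0,0],"turn":0},{"hand":1,"xyz":[0,0,0],"turn":0}]}}

```text
t: 3.7
tool_pos: [0.5158, 0.1438, 0.1426]
orientation: [[-0.709, -0.705, -0.001], [-0.705, 0.709, -0.0], [0.001, 0.001, -1.0]]
wrist_force: [0.7, 0.6, 0.3]
finger_gap: 0.0855
```

```bash
python3 - <<'E'
from plan import *
st(); 
im=grab_frame("wrist"); cv2.imwrite("pics/w4.png",im[:,:,::-1])
E
```

```text
t 3.7 pos [0.5158 0.1438 0.1426] yhead 134.82 tilt [ 0.001  0.001 -1.   ] F [0.7 0.6 0.3] gap 0.0855 j [ 0.22  0.47  1.96  0.    0.71 -2.14]
```

View pics/w4.png

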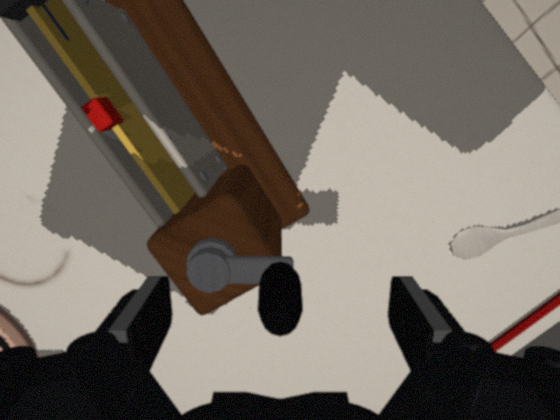

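The knob (280,300) sits midway between the fingers. Closing gently.

Emit:
{"api": "servo_tool", "payload": {"rows": [{"hand":-1,"xyz":[0,0,0],"turn":0},{"hand":-1,"xyz":[0,0,0],"turn":0},{"hand":-1,"xyz":[0,0,0],"turn":0},{"hand":-1,"xyz":[0,0,0],"turn":0},{"hand":-1,"xyz":[0,0,0],"turn":0},{"hand":-1,"xyz":[0,0,0],"turn":0},{"hand":-1,"xyz":[0,0,0],"turn":0},{"hand":-1,"xyz":[0,0,0],"turn":0}], "newtons": 35}}

```text
t: 4.55
tool_pos: [0.5156, 0.1434, 0.1426]
orientation: [[-0.71, -0.704, -0.001], [-0.704, 0.71, 0.001], [0.0, 0.001, -1.0]]
wrist_force: [-6.7, 8.0, 10.6]
finger_gap: 0.0161
```

```bash
python3 - <<'E'
from plan import *
st()
h0=np.radians(134.8)
# waypoints on circle clockwise from 133 deg
x=np.array([-np.sin(h0),np.cos(h0)]);y=np.array([np.cos(h0),np.sin(h0)])
P=lambda a:32*np.array([np.cos(np.radians(a)),np.sin(np.radians(a))])
a=133
for i in range(33):
    b=133-10*(i+1); d=P(b)-P(a); print(b,round(d@x,1),round(d@y,1)); a=b
E
```

```text
t 4.55 pos [0.5156 0.1434 0.1426] yhead 134.73 tilt [ 0.     0.001 -1.   ] F [-6.7  8.  10.6] gap 0.0161 j [ 0.21  0.47  1.97  0.    0.71 -2.14]
123 -5.5 -0.7
113 -5.3 -1.6
103 -5.0 -2.5
93 -4.5 -3.3
83 -3.8 -4.1
73 -3.1 -4.7
63 -2.2 -5.1
53 -1.3 -5.4
43 -0.3 -5.6
33 0.7 -5.5
23 1.6 -5.3
13 2.5 -5.0
3 3.3 -4.5
-7 4.1 -3.8
-17 4.7 -3.1
-27 5.1 -2.2
-37 5.4 -1.3
-47 5.6 -0.3
-57 5.5 0.7
-67 5.3 1.6
-77 5.0 2.5
-87 4.5 3.3
-97 3.8 4.1
-107 3.1 4.7
-117 2.2 5.1
-127 1.3 5.4
-137 0.3 5.6
-147 -0.7 5.5
-157 -1.6 5.3
-167 -2.5 5.0
-177 -3.3 4.5
-187 -4.1 3.8
-197 -4.7 3.1
```

Emit:
{"api": "servo_tool", "payload": {"rows": [{"hand":-1,"xyz":[-5.5,-0.4,0],"turn":0},{"hand":-1,"xyz":[-5.3,-1.6,0],"turn":0},{"hand":-1,"xyz":[-5.0,-2.5,0],"turn":0},{"hand":-1,"xyz":[-4.5,-3.3,0],"turn":0},{"hand":-1,"xyz":[-3.8,-4.1,0],"turn":0}]}}

```text
t: 5.05
tool_pos: [0.5426, 0.1524, 0.1428]
orientation: [[-0.71, -0.704, 0.001], [-0.704, 0.71, 0.001], [-0.002, 0.0, -1.0]]
wrist_force: [-0.1, 5.1, 3.9]
finger_gap: 0.0165
```

```bash
cat >> plan.py <<'E'
def crank(c=(.5368,.1207)):
    s=read_state(); d=s["tool_pos"][:2]-np.array(c); u=d/np.linalg.norm(d); t=np.array([u[1],-u[0]])
    F=s["wrist_force"][:2]; print("r",np.linalg.norm(d)*1e3,"head",np.degrees(np.arctan2(d[1],d[0])),"Frad",F@u,"Ftan(cw)",F@t)
E
python3 -c "
from plan import *
st();crank()"
```

```text
t 5.05 pos [0.5426 0.1524 0.1428] yhead 134.74 tilt [-0.002  0.    -1.   ] F [-0.1  5.1  3.9] gap 0.0165 j [ 0.22  0.5   1.9   0.    0.74 -2.13]
r 32.21543777149614 head 79.70475077089597 Frad 5.01649467473546 Ftan(cw) -0.9877152549038849
```

Forces are small, so I continue around.

Emit:
{"api": "servo_tool", "payload": {"rows": [{"hand":-1,"xyz":[-3.1,-4.7,0],"turn":0},{"hand":-1,"xyz":[-2.2,-5.1,0],"turn":0},{"hand":-1,"xyz":[-1.3,-5.4,0],"turn":0},{"hand":-1,"xyz":[-0.3,-5.6,0],"turn":0},{"hand":-1,"xyz":[0.7,-5.5,0],"turn":0},{"hand":-1,"xyz":[1.6,-5.3,0],"turn":0},{"hand":-1,"xyz":[2.5,-5.0,0],"turn":0}]}}

```text
t: 5.75
tool_pos: [0.5696, 0.1266, 0.1426]
orientation: [[-0.71, -0.704, 0.001], [-0.704, 0.71, -0.0], [-0.0, -0.0, -1.0]]
wrist_force: [-0.5, 0.4, 6.5]
finger_gap: 0.0162
```

```bash
python3 -c "
from plan import *
st();crank()"
```

```text
t 5.75 pos [0.5696 0.1266 0.1426] yhead 134.75 tilt [-0. -0. -1.] F [-0.5  0.4  6.5] gap 0.0162 j [ 0.17  0.53  1.86 -0.    0.76 -2.18]
r 33.3716653479912 head 10.158127122854506 Frad -0.4151164659561947 Ftan(cw) -0.48056433593511705
```

Emit:
{"api": "servo_tool", "payload": {"rows": [{"hand":-1,"xyz":[3.3,-4.5,0],"turn":0},{"hand":-1,"xyz":[4.1,-3.8,0],"turn":0},{"hand":-1,"xyz":[4.7,-3.1,0],"turn":0},{"hand":-1,"xyz":[5.1,-2.2,0],"turn":0},{"hand":-1,"xyz":[5.4,-1.3,0],"turn":0},{"hand":-1,"xyz":[5.6,-0.3,0],"turn":0},{"hand":-1,"xyz":[5.5,0.7,0],"turn":0}]}}

```text
t: 6.45
tool_pos: [0.5547, 0.093, 0.1424]
orientation: [[-0.711, -0.704, -0.001], [-0.704, 0.711, 0.001], [0.001, 0.001, -1.0]]
wrist_force: [-5.1, 9.6, 9.2]
finger_gap: 0.0163
```

```bash
python3 -c "
from plan import *
st();crank()"
```

```text
t 6.45 pos [0.5547 0.093  0.1424] yhead 134.72 tilt [ 0.001  0.001 -1.   ] F [-5.1  9.6  9.2] gap 0.0163 j [ 0.11  0.5   1.9   0.    0.74 -2.24]
r 32.973458568972255 head -57.17805978540359 Frad -10.835663409118858 Ftan(cw) -0.9791155117781524
```

Emit:
{"api": "servo_tool", "payload": {"rows": [{"hand":-1,"xyz":[5.3,2.0,0],"turn":0},{"hand":-1,"xyz":[5.0,2.7,0],"turn":0},{"hand":-1,"xyz":[4.5,3.3,0],"turn":0},{"hand":-1,"xyz":[3.8,4.1,0],"turn":0},{"hand":-1,"xyz":[3.1,4.7,0],"turn":0},{"hand":-1,"xyz":[2.2,5.1,0],"turn":0},{"hand":-1,"xyz":[1.3,5.4,0],"turn":0}]}}

```text
t: 7.15
tool_pos: [0.5191, 0.0947, 0.1427]
orientation: [[-0.71, -0.704, 0.002], [-0.704, 0.71, 0.0], [-0.002, -0.001, -1.0]]
wrist_force: [5.2, 6.3, 2.7]
finger_gap: 0.0163
```

```bash
python3 -c "
from plan import *
st();crank()"
```

```text
t 7.15 pos [0.5191 0.0947 0.1427] yhead 134.73 tilt [-0.002 -0.001 -1.   ] F [5.2 6.3 2.7] gap 0.0163 j [ 0.12  0.46  1.98  0.    0.69 -2.23]
r 31.45070642875633 head -124.33239610053167 Frad -8.190131516057631 Ftan(cw) -0.7449956088790203
```

Emit:
{"api": "servo_tool", "payload": {"rows": [{"hand":-1,"xyz":[0.3,5.6,0],"turn":0},{"hand":-1,"xyz":[-0.7,5.5,0],"turn":0},{"hand":-1,"xyz":[-1.6,5.3,0],"turn":0},{"hand":-1,"xyz":[-2.5,5.0,0],"turn":0},{"hand":-1,"xyz":[-3.3,4.5,0],"turn":0},{"hand":-1,"xyz":[-2.0,2.0,0],"turn":0},{"hand":-1,"xyz":[0,0,0],"turn":0}]}}

```text
t: 7.85
tool_pos: [0.5059, 0.1216, 0.1426]
orientation: [[-0.71, -0.704, 0.001], [-0.704, 0.71, -0.0], [-0.0, -0.0, -1.0]]
wrist_force: [1.5, 1.2, 8.3]
finger_gap: 0.0157
```

```bash
python3 -c "
from plan import *
st();crank()
im=grab_frame('wrist'); cv2.imwrite('pics/w5.png',im[:,:,::-1])"
```

```text
t 7.85 pos [0.5059 0.1216 0.1426] yhead 134.78 tilt [-0. -0. -1.] F [1.5 1.2 8.3] gap 0.0157 j [ 0.18  0.45  2.   -0.    0.69 -2.17]
r 30.941450666949976 head 178.37629167817755 Frad -1.4627547666558707 Ftan(cw) 1.2678443273843394
```

View pics/w5.png

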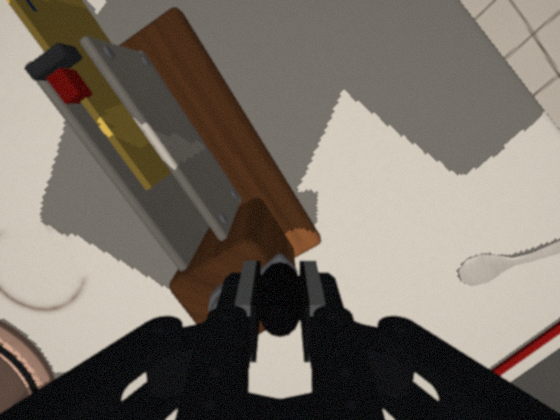

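The red tab (68,85) is almost at the dark stop (52,62). Continue until the force rises.

Emit:
{"api": "servo_tool", "payload": {"rows": [{"hand":-1,"xyz":[-2.2,2.0,0],"turn":0},{"hand":-1,"xyz":[-2.2,1.9,0],"turn":0},{"hand":-1,"xyz":[0,0,0],"turn":0}]}}

```text
t: 8.2
tool_pos: [0.5065, 0.1273, 0.1426]
orientation: [[-0.71, -0.704, 0.001], [-0.704, 0.71, -0.0], [-0.001, -0.001, -1.0]]
wrist_force: [3.7, 0.0, 6.9]
finger_gap: 0.0163
```

```bash
python3 -c "
from plan import *
st();crank()"
```

```text
t 8.2 pos [0.5065 0.1273 0.1426] yhead 134.77 tilt [-0.001 -0.001 -1.   ] F [3.7 0.  6.9] gap 0.0163 j [ 0.19  0.46  2.   -0.    0.69 -2.16]
r 30.999529679638336 head 167.69649837228164 Frad -3.6577858912695107 Ftan(cw) 0.80197449432174
```

Emit:
{"api": "servo_tool", "payload": {"rows": [{"hand":-1,"xyz":[-1.8,1.2,0],"turn":0},{"hand":-1,"xyz":[-1.0,0.6,0],"turn":0},{"hand":-1,"xyz":[0,0,0],"turn":0}]}}

```text
t: 8.5
tool_pos: [0.5069, 0.1293, 0.1425]
orientation: [[-0.71, -0.705, 0.0], [-0.705, 0.71, -0.002], [0.001, -0.001, -1.0]]
wrist_force: [2.4, -13.6, 9.3]
finger_gap: 0.0162
```

```bash
python3 -c "
from plan import *
st();crank()"
```

```text
t 8.5 pos [0.5069 0.1293 0.1425] yhead 134.8 tilt [ 0.001 -0.001 -1.   ] F [  2.4 -13.6   9.3] gap 0.0162 j [ 0.19  0.46  1.99 -0.    0.69 -2.16]
r 31.126706375259396 head 164.0197528590048 Frad -6.068549601209003 Ftan(cw) -12.455000722743906
```

Stop reached (12 N tangential reaction at the right angle). Release and rise.

Emit:
{"api": "servo_tool", "payload": {"rows": [{"hand":1,"xyz":[0,0,0],"turn":0},{"hand":1,"xyz":[0,0,0],"turn":0},{"hand":1,"xyz":[0,0,0],"turn":0},{"hand":1,"xyz":[0,0,0],"turn":0},{"hand":1,"xyz":[0,0,-30],"turn":0},{"hand":1,"xyz":[0,0,-45],"turn":0},{"hand":1,"xyz":[0,0,-45],"turn":0},{"hand":1,"xyz":[0,0,0],"turn":0}]}}

```text
t: 9.3
tool_pos: [0.5093, 0.1311, 0.2677]
orientation: [[-0.71, -0.704, 0.008], [-0.704, 0.71, 0.002], [-0.007, -0.004, -1.0]]
wrist_force: [-0.5, 0.7, -2.1]
finger_gap: 0.0853
```

```bash
python3 -c "
from plan import *
st()
c=calibration('wrist');im=grab_frame('wrist'); cv2.imwrite('pics/w6.png',im[:,:,::-1])
import pickle;pickle.dump((c,im),open('w6.pkl','wb'))
plan([.50,-.20,.25],10,49)"
```

```text
t 9.3 pos [0.5093 0.1311 0.2677] yhead 134.77 tilt [-0.007 -0.004 -1.   ] F [-0.5  0.7 -2.1] gap 0.0853 j [ 0.19  0.29  1.87  0.    0.97 -2.16]
[23.9, -22.9, 1.5] 8.58
[20.2, -26.2, 1.5] 8.58
[16.0, -29.0, 1.5] 8.58
[11.6, -31.0, 1.5] 8.58
[6.8, -32.4, 1.5] 8.58
[1.9, -33.0, 1.6] 8.58
[-3.1, -32.9, 1.5] 8.58
[-7.9, -32.2, 1.5] 8.58
[-12.6, -30.6, 1.5] 8.58
[-17.1, -28.3, 1.5] 8.58
```

View pics/w6.png

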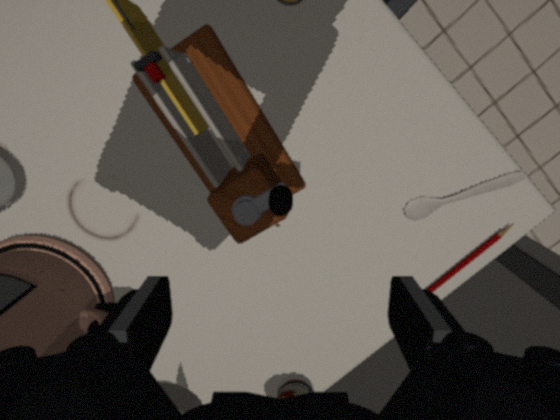

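The red tab (153,72) touches the stop (148,60) and the card is out. Now to the clip.

Emit:
{"api": "servo_tool", "payload": {"rows": [{"hand":1,"xyz":[24,-23,1.5],"turn":8.58},{"hand":1,"xyz":[20,-26,1.5],"turn":8.58},{"hand":1,"xyz":[16,-29,1.5],"turn":8.58},{"hand":1,"xyz":[11.5,-31,1.5],"turn":8.58},{"hand":1,"xyz":[7,-32.5,1.5],"turn":8.58},{"hand":1,"xyz":[2,-33,1.5],"turn":8.58},{"hand":1,"xyz":[-3,-33,1.5],"turn":8.58},{"hand":1,"xyz":[-8,-32,1.5],"turn":8.58}]}}

```text
t: 10.15
tool_pos: [0.4992, -0.1352, 0.2491]
orientation: [[-0.912, 0.41, -0.002], [0.41, 0.912, 0.001], [0.002, -0.0, -1.0]]
wrist_force: [0.2, -0.3, 0.7]
finger_gap: 0.085
```

Emit:
{"api": "servo_tool", "payload": {"rows": [{"hand":1,"xyz":[-12.5,-30.5,1.5],"turn":8.58},{"hand":1,"xyz":[-17,-28,1.5],"turn":8.58},{"hand":1,"xyz":[0,0,0],"turn":0},{"hand":1,"xyz":[0,0,0],"turn":0}]}}

```text
t: 10.55
tool_pos: [0.4977, -0.2, 0.2462]
orientation: [[-0.754, 0.657, -0.002], [0.657, 0.754, 0.001], [0.002, -0.0, -1.0]]
wrist_force: [0.5, -0.5, -0.2]
finger_gap: 0.0855
```

```bash
python3 -c "
from plan import *
st()
c=calibration('wrist');im=grab_frame('wrist'); cv2.imwrite('pics/w7.png',im[:,:,::-1])
import pickle;pickle.dump((c,im),open('w7.pkl','wb'))
plan([.5555,-.2535,.22],2,49)"
```

```text
t 10.55 pos [ 0.4977 -0.2     0.2462] yhead 48.94 tilt [ 0.002 -0.    -1.   ] F [ 0.5 -0.5 -0.2] gap 0.0855 j [-0.44  0.33  1.87  0.    0.94 -1.29]
[-39.5, -1.5, 13.2] 0.01
[-39.6, -1.6, 13.2] 0.01
```

View pics/w7.png

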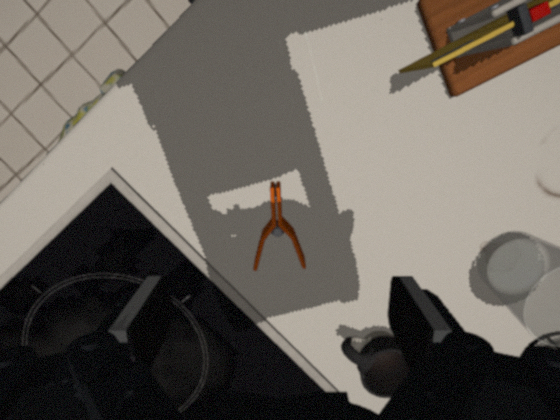

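Clip: jaw tips (276,184), pin (278,231), tail ends (256,269) and (304,266); the free card edge is at (402,70). Second view from a bit further on.

Emit:
{"api": "servo_tool", "payload": {"rows": [{"hand":1,"xyz":[-20,0,5],"turn":0},{"hand":1,"xyz":[-15,10,5],"turn":0},{"hand":1,"xyz":[0,0,0],"turn":0},{"hand":1,"xyz":[0,0,0],"turn":0}]}}

```text
t: 11.0
tool_pos: [0.531, -0.214, 0.2368]
orientation: [[-0.756, 0.655, -0.001], [0.655, 0.756, 0.001], [0.001, -0.0, -1.0]]
wrist_force: [-0.5, -0.0, -0.2]
finger_gap: 0.0851
```

```bash
python3 -c "
from plan import *
st()
c=calibration('wrist');im=grab_frame('wrist'); cv2.imwrite('pics/w8.png',im[:,:,::-1])
import pickle;pickle.dump((c,im),open('w8.pkl','wb'))
a=pickle.load(open('w7.pkl','rb'))[1]
z=lambda im,x,y:cv2.resize(im[y:y+110,x:x+80],None,fx=5,fy=5,interpolation=cv2.INTER_CUBIC)
cv2.imwrite('pics/w78.png',np.hstack([z(a,240,175),z(im,220,200)])[:,:,::-1])
"
```

```text
t 11.0 pos [ 0.531  -0.214   0.2368] yhead 49.09 tilt [ 0.001 -0.    -1.   ] F [-0.5 -0.  -0.2] gap 0.0851 j [-0.44  0.39  1.8   0.    0.95 -1.29]
```

View pics/w8.png

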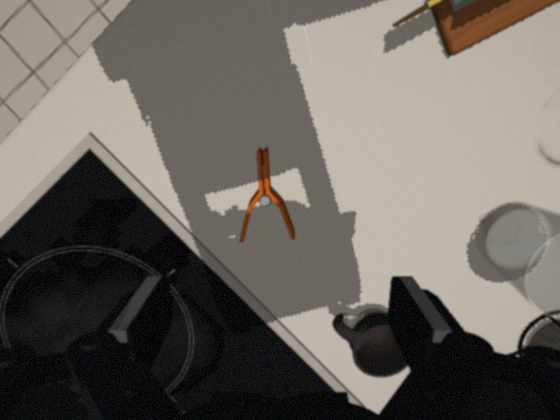

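View pics/w78.png

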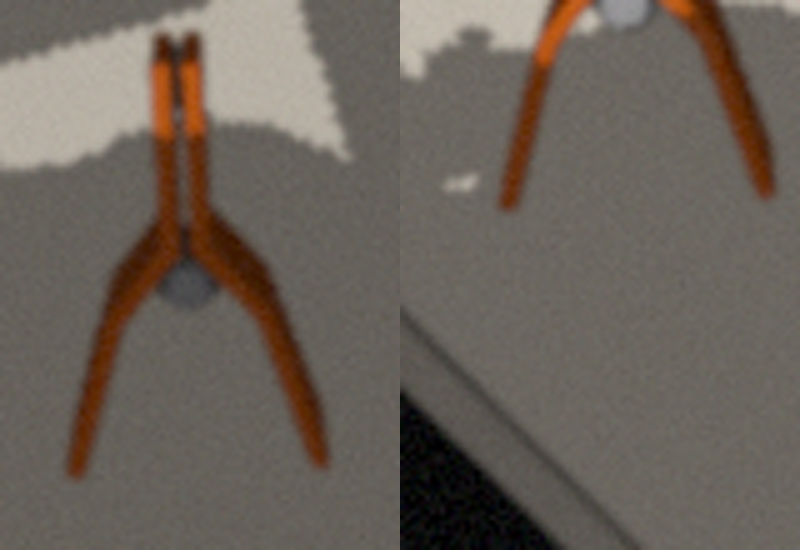

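```bash
python3 - <<'E'
from plan import *
import pickle
np.set_printoptions(precision=4,suppress=True)
C=[(c["mtx"],c["camera_from_world"]) for c,_ in [pickle.load(open(f"w{i}.pkl","rb")) for i in (7,8)]]
for n,a,b in [("tA",(254.8,268.3),(241.4,240.4)),("tB",(303.2,266.3),(293.2,237.5)),("pin",(277.6,231.6),(264.6,200.6)),("jaw",(275.4,184),(263,150)),("cardtop",(402,71),(394,24))]:
    z=.098 if n=="cardtop" else .028
    print(n,tri([(C[0],*a),(C[1],*b)]),onz(C[0],*a,z)[:2],onz(C[1],*b,z)[:2])
E
```

```text
tA (array([ 0.5513, -0.2819,  0.0161]), [np.float64(0.00012750872873059564), np.float64(0.0001275087287306881)]) [ 0.5475 -0.2772] [ 0.5485 -0.2778]
tB (array([ 0.5801, -0.2411,  0.0215]), [np.float64(0.000409983143263377), np.float64(0.00040998314326348294)]) [ 0.5773 -0.2397] [ 0.5782 -0.2392]
pin (array([ 0.5354, -0.237 ,  0.0199]), [np.float64(0.000299969195865499), np.float64(0.000299969195865496)]) [ 0.5332 -0.2347] [ 0.5338 -0.2355]
jaw (array([ 0.5002, -0.2087,  0.0073]), [np.float64(2.3846562195776415e-05), np.float64(2.384656219581022e-05)]) [ 0.4967 -0.2053] [ 0.4986 -0.206 ]
cardtop (array([ 0.4923, -0.0624,  0.0339]), [np.float64(0.0006819618623325965), np.float64(0.0006819618623325793)]) [ 0.4824 -0.0788] [ 0.4883 -0.0832]
```

```bash
python3 - <<'E'
from plan import *
import pickle
np.set_printoptions(precision=4,suppress=True)
C=[(c["mtx"],c["camera_from_world"]) for c,_ in [pickle.load(open(f"w{i}.pkl","rb")) for i in (7,8)]]
for p in [(92,134),(240,270),(380,405)]: print(onz(C[1],*p,0.0))
g=np.array([.555,-.2525]);a=np.radians(51.5);y=np.array([np.cos(a),np.sin(a)])
print("finger left pad/back",g-y*.0425,g-y*.057)
plan([.555,-.2525,.12],3,51.5)
E
```

```text
[ 0.3845 -0.3206  0.    ]
[ 0.5785 -0.3113  0.    ]
[ 0.8168 -0.3058  0.    ]
finger left pad/back [ 0.5285 -0.2858] [ 0.5195 -0.2971]
[-14.5, -4.4, 39.0] -0.81
[-14.4, -4.5, 39.0] -0.81
[-14.3, -4.8, 39.0] -0.81
```

The cooktop rim is at y≈-0.31, close to one finger, so I'll open only to ~72 mm. Descend partway and check.

Emit:
{"api": "servo_tool", "payload": {"rows": [{"hand":0.7,"xyz":[-14.5,-4.5,39],"turn":-0.8},{"hand":0.7,"xyz":[-14.5,-4.5,39],"turn":-0.8},{"hand":0.7,"xyz":[-14.5,-4.5,39],"turn":-0.8},{"hand":0.7,"xyz":[0,0,30],"turn":0},{"hand":0.7,"xyz":[0,0,20],"turn":0},{"hand":0.7,"xyz":[0,0,0],"turn":0},{"hand":0.7,"xyz":[0,0,0],"turn":0}]}}

```text
t: 11.75
tool_pos: [0.5556, -0.2533, 0.0709]
orientation: [[-0.781, 0.624, -0.0], [0.624, 0.781, 0.0], [0.0, -0.0, -1.0]]
wrist_force: [0.7, -0.9, 0.7]
finger_gap: 0.0724
```

```bash
python3 -c "
from plan import *
st()
im=grab_frame('wrist'); cv2.imwrite('pics/w9.png',im[:,:,::-1])
plan([.555,-.2525,.030],2,51.5)
"
```

```text
t 11.75 pos [ 0.5556 -0.2533  0.0709] yhead 51.39 tilt [ 0. -0. -1.] F [ 0.7 -0.9  0.7] gap 0.0724 j [-0.48  0.66  1.83 -0.    0.66 -1.37]
[0.8, 0.1, 20.8] -0.06
[0.8, 0.0, 20.8] -0.06
```

View pics/w9.png

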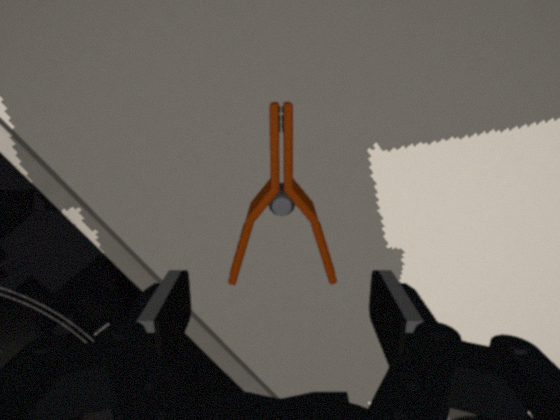

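The clip is centred between the fingers and aligned (pin at (281,204), tails (233,280) and (333,280)). Go down and squeeze.

Emit:
{"api": "servo_tool", "payload": {"rows": [{"hand":0.7,"xyz":[0.5,0,15],"turn":0},{"hand":0.7,"xyz":[0.5,0,15],"turn":0},{"hand":0.7,"xyz":[0,0,10],"turn":0},{"hand":0.7,"xyz":[0,0,0],"turn":0},{"hand":0.7,"xyz":[0,0,0],"turn":0}], "newtons": 40}}

```text
t: 12.3
tool_pos: [0.5549, -0.2529, 0.0299]
orientation: [[-0.781, 0.624, -0.001], [0.624, 0.781, 0.0], [0.001, -0.0, -1.0]]
wrist_force: [-0.2, -0.1, -0.6]
finger_gap: 0.0724
```

```bash
python3 -c "
from plan import *
st()
im=grab_frame('wrist'); cv2.imwrite('pics/w10.png',im[:,:,::-1])
"
```

```text
t 12.3 pos [ 0.5549 -0.2529  0.0299] yhead 51.35 tilt [ 0.001 -0.    -1.   ] F [-0.2 -0.1 -0.6] gap 0.0724 j [-0.48  0.72  1.84  0.    0.58 -1.37]
```

View pics/w10.png

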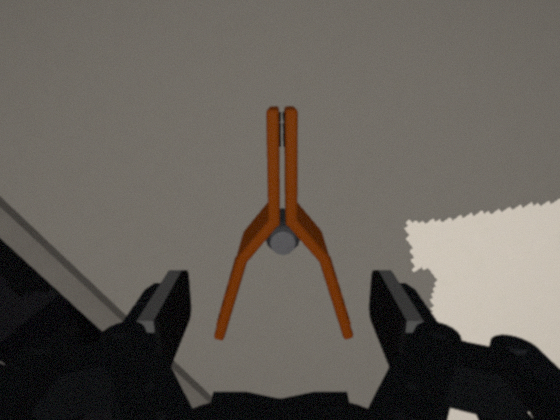

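Emit:
{"api": "servo_tool", "payload": {"rows": [{"hand":-1,"xyz":[0,0,0],"turn":0},{"hand":-1,"xyz":[0,0,0],"turn":0},{"hand":-1,"xyz":[0,0,0],"turn":0},{"hand":-1,"xyz":[0,0,0],"turn":0},{"hand":-1,"xyz":[0,0,0],"turn":0},{"hand":-1,"xyz":[0,0,0],"turn":0},{"hand":-1,"xyz":[0,0,0],"turn":0},{"hand":-1,"xyz":[0,0,0],"turn":0}], "newtons": 40}}

```text
t: 13.15
tool_pos: [0.5559, -0.2534, 0.0313]
orientation: [[-0.781, 0.625, 0.002], [0.625, 0.781, -0.001], [-0.002, 0.0, -1.0]]
wrist_force: [1.3, 0.9, 10.0]
finger_gap: 0.0256
```

```bash
python3 -c "
from plan import *
st()
im=grab_frame('wrist'); cv2.imwrite('pics/w11.png',im[:,:,::-1])
"
```

```text
t 13.15 pos [ 0.5559 -0.2534  0.0313] yhead 51.35 tilt [-0.002  0.    -1.   ] F [ 1.3  0.9 10. ] gap 0.0256 j [-0.48  0.72  1.84  0.    0.58 -1.37]
```

View pics/w11.png

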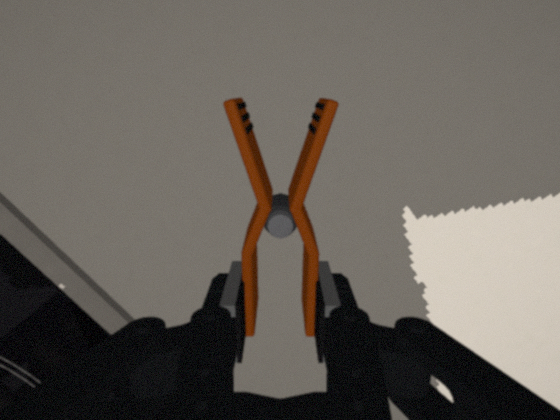

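Squeezed wide open (finger gap 25.6 mm; jaws spread at (235,103)/(327,103)). Lift, then move to a staging pose in line with the card.

Emit:
{"api": "servo_tool", "payload": {"rows": [{"hand":-1,"xyz":[0,0,-8],"turn":0},{"hand":-1,"xyz":[0,0,-15],"turn":0},{"hand":-1,"xyz":[0,0,-30],"turn":0},{"hand":-1,"xyz":[0,0,-35],"turn":0},{"hand":-1,"xyz":[0,0,-30],"turn":0},{"hand":-1,"xyz":[0,0,0],"turn":0}]}}

```text
t: 13.8
tool_pos: [0.5572, -0.2541, 0.1536]
orientation: [[-0.781, 0.624, 0.006], [0.624, 0.781, -0.003], [-0.007, 0.001, -1.0]]
wrist_force: [0.9, 0.4, -0.3]
finger_gap: 0.0259
```

```bash
python3 -c "
from plan import *
st()
im=grab_frame('wrist'); cv2.imwrite('pics/w12.png',im[:,:,::-1])
plan([.4727,-.157,.15],9,-13)
"
```

```text
t 13.8 pos [ 0.5572 -0.2541  0.1536] yhead 51.36 tilt [-0.007  0.001 -1.   ] F [ 0.9  0.4 -0.3] gap 0.0259 j [-0.48  0.54  1.78 -0.    0.81 -1.37]
[14.0, 2.6, 0.2] 7.15
[14.1, 0.8, 0.1] 7.15
[14.2, -0.9, 0.2] 7.15
[13.9, -2.7, 0.2] 7.15
[13.5, -4.4, 0.1] 7.15
[12.9, -6.1, 0.2] 7.15
[12.0, -7.6, 0.2] 7.15
[10.9, -9.1, 0.1] 7.15
[9.7, -10.3, 0.2] 7.15
```

View pics/w12.png

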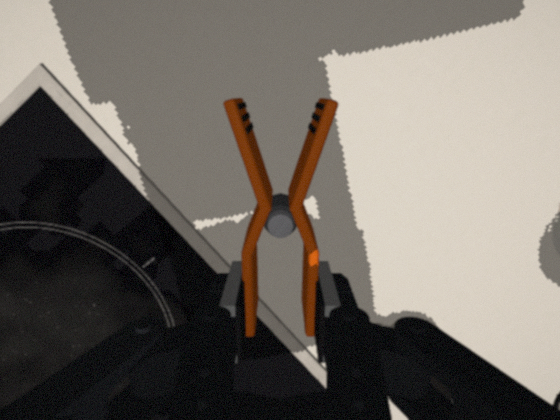

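Clip is held, open and unmoved in the fingers. Turning to the card's direction.

Emit:
{"api": "servo_tool", "payload": {"rows": [{"hand":-1,"xyz":[14,2.5,0],"turn":7.15},{"hand":-1,"xyz":[14,1,0],"turn":7.15},{"hand":-1,"xyz":[14,-1,0],"turn":7.15},{"hand":-1,"xyz":[14,-2.5,0],"turn":7.15},{"hand":-1,"xyz":[13.5,-4.5,0],"turn":7.15},{"hand":-1,"xyz":[13,-6,0],"turn":7.15},{"hand":-1,"xyz":[12,-7.5,0],"turn":7.15},{"hand":-1,"xyz":[11,-9,0],"turn":7.15}]}}

```text
t: 14.65
tool_pos: [0.4802, -0.1663, 0.148]
orientation: [[0.107, 0.994, -0.001], [0.994, -0.107, 0.0], [0.0, -0.001, -1.0]]
wrist_force: [0.6, 0.5, -0.2]
finger_gap: 0.0257
```

Emit:
{"api": "servo_tool", "payload": {"rows": [{"hand":-1,"xyz":[9.5,-10,0],"turn":7.15},{"hand":-1,"xyz":[0,0,0],"turn":0},{"hand":-1,"xyz":[0,0,0],"turn":0}]}}

```text
t: 14.95
tool_pos: [0.4723, -0.1566, 0.1483]
orientation: [[0.221, 0.975, -0.0], [0.975, -0.221, -0.0], [-0.0, -0.0, -1.0]]
wrist_force: [0.4, 0.1, 0.1]
finger_gap: 0.026
```

```bash
python3 -c "
from plan import *
import pickle
st()
for n in ['wrist','scene','side']:
  c=calibration(n);im=grab_frame(n); cv2.imwrite(f'pics/p1{n}.png',im[:,:,::-1]);pickle.dump((c,im),open(f'p1{n}.pkl','wb'))
"
```

```text
t 14.95 pos [ 0.4723 -0.1566  0.1483] yhead -12.77 tilt [-0. -0. -1.] F [0.4 0.1 0.1] gap 0.026 j [-0.38  0.42  2.04 -0.    0.68 -0.16]
```

View pics/p1wrist.png

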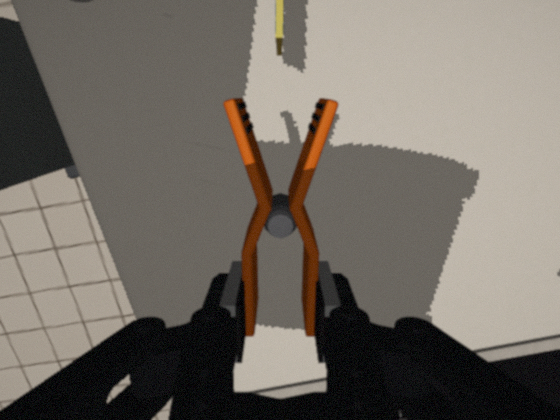

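View pics/p1scene.png

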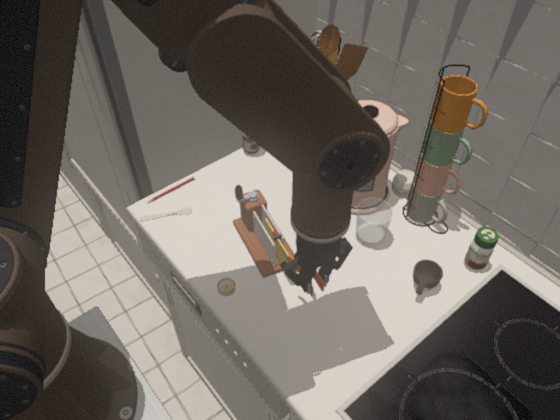

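```bash
python3 -c "
from plan import *
im=cv2.imread('pics/p1wrist.png');cv2.imwrite('pics/p1z.png',cv2.resize(im[0:75,240:320],None,fx=8,fy=8,interpolation=cv2.INTER_CUBIC))
"
```

```text
(no output)
```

View pics/p1z.png

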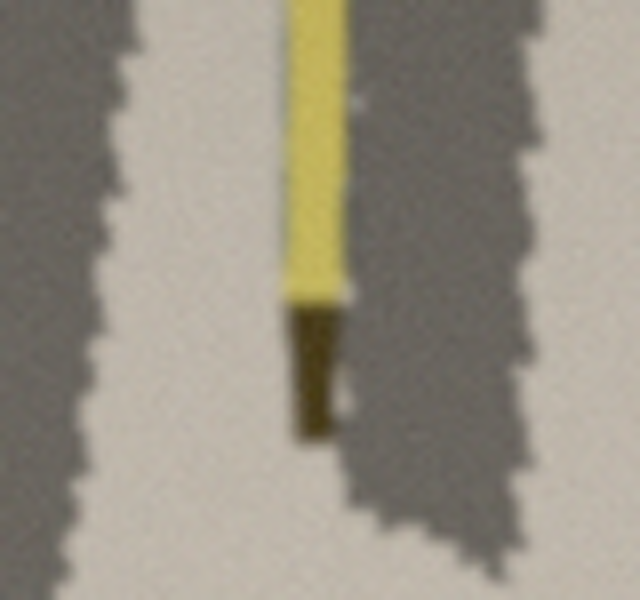

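The card's free edge is at (279.4,37.8) top, (279.5,54.5) bottom, straight in the image — well aligned with the clip.

```bash
python3 - <<'E'
from plan import *
import pickle
np.set_printoptions(precision=4,suppress=True)
c,_=pickle.load(open('p1wrist.pkl','rb'));C=(c["mtx"],c["camera_from_world"])
s=read_state();R=s["orientation"];p=s["tool_pos"]
for u,v,z in [(279.4,37.8,.098),(279.5,54.5,.022),(279.7,0,.098)]:
    w=onz(C,u,v,z);print(w,"tool",R.T@(w-p)*1e3)
# clip pin top: foot z est -> where in tool: tip images
zf=.1483-.0313+.0015
for u,v in [(280,217),(235,103),(327,103)]:
    w=onz(C,u,v,zf+.028);print("clip",w,R.T@(w-p)*1e3)
E
```

```text
[ 0.4932 -0.0611  0.098 ] tool [98.0925 -1.4558 50.2665]
[ 0.4932 -0.0605  0.022 ] tool [ 98.6402  -1.5676 126.2664]
[ 0.4964 -0.0475  0.098 ] tool [111.9696  -1.3364  50.2652]
clip [ 0.4797 -0.1211  0.1465] [36.5107 -1.14    1.7722]
clip [ 0.4745 -0.082   0.1465] [ 73.4622 -14.9971   1.7639]
clip [ 0.502  -0.0883  0.1465] [73.4701 13.2878  1.774 ]
```

The card edge lies at tool x≈98, y≈-1.5 mm; the clip's pin at x≈36, y≈-1 and tips at x≈73. So I go down 72 mm here (25 mm clear of the card), then 40 mm forward.

Emit:
{"api": "servo_tool", "payload": {"rows": [{"hand":-1,"xyz":[0,-0.4,20],"turn":0},{"hand":-1,"xyz":[0,0,25],"turn":0},{"hand":-1,"xyz":[0,0,20],"turn":0},{"hand":-1,"xyz":[0,0,7],"turn":0},{"hand":-1,"xyz":[0,0,0],"turn":0},{"hand":-1,"xyz":[0,0,0],"turn":0}]}}

```text
t: 15.7
tool_pos: [0.4722, -0.1567, 0.0768]
orientation: [[0.225, 0.974, 0.0], [0.974, -0.225, -0.0], [-0.0, 0.0, -1.0]]
wrist_force: [-0.2, 0.2, -0.4]
finger_gap: 0.0256
```

```bash
python3 -c "
from plan import *
import pickle
st()
n='wrist';c=calibration(n);im=grab_frame(n); cv2.imwrite(f'pics/p2{n}.png',im[:,:,::-1]);pickle.dump((c,im),open(f'p2{n}.pkl','wb'))
"
```

```text
t 15.7 pos [ 0.4722 -0.1567  0.0768] yhead -12.98 tilt [-0.  0. -1.] F [-0.2  0.2 -0.4] gap 0.0256 j [-0.38  0.54  2.09 -0.    0.51 -0.15]
```

View pics/p2wrist.png

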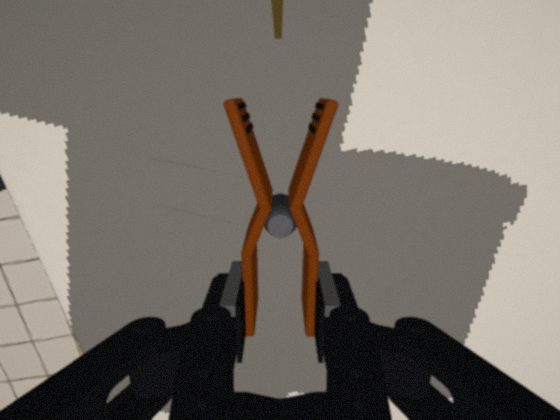

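```bash
python3 - <<'E'
from plan import *
import pickle
np.set_printoptions(precision=4,suppress=True)
C=[]
for n in('p1wrist','p2wrist'):
    c,_=pickle.load(open(n+'.pkl','rb'));C.append((c["mtx"],c["camera_from_world"]))
print(tri([(C[0],279.5,54.5),(C[1],278,38.3)]))
s=read_state();R=s["orientation"];p=s["tool_pos"]
w=onz(C[1],278,38.3,.022);print(w,R.T@(w-p)*1e3)
E
```

```text
(array([ 0.4932, -0.0599,  0.0149]), [np.float64(0.00010005691271200257), np.float64(0.00010005691271195971)])
[ 0.493  -0.0607  0.022 ] [98.1739 -1.5969 55.0459]
```

Emit:
{"api": "servo_tool", "payload": {"rows": [{"hand":-1,"xyz":[10,-0.4,0],"turn":0},{"hand":-1,"xyz":[10,0,0],"turn":0},{"hand":-1,"xyz":[8,0,0],"turn":0},{"hand":-1,"xyz":[7,0,0],"turn":0},{"hand":-1,"xyz":[5,0,0],"turn":0},{"hand":-1,"xyz":[0,0,0],"turn":0},{"hand":-1,"xyz":[0,0,0],"turn":0},{"hand":-1,"xyz":[0,0,0],"turn":0}]}}

```text
t: 16.55
tool_pos: [0.4804, -0.1175, 0.0763]
orientation: [[0.225, 0.974, -0.0], [0.974, -0.225, -0.0], [-0.0, -0.0, -1.0]]
wrist_force: [-0.1, -0.6, -0.3]
finger_gap: 0.0256
```

```bash
python3 -c "
from plan import *
import pickle
st()
for n in ['wrist','scene','side']:
  c=calibration(n);im=grab_frame(n); cv2.imwrite(f'pics/p3{n}.png',im[:,:,::-1]);pickle.dump((c,im),open(f'p3{n}.pkl','wb'))
a=cv2.imread('pics/p3scene.png');b=cv2.imread('pics/p3side.png')
cv2.imwrite('pics/p3z.png',np.hstack([cv2.resize(a[220:320,235:335],None,fx=4,fy=4,interpolation=2),cv2.resize(b[200:300,225:325],None,fx=4,fy=4,interpolation=2)]))
"
```

```text
t 16.55 pos [ 0.4804 -0.1175  0.0763] yhead -13.0 tilt [-0. -0. -1.] F [-0.1 -0.6 -0.3] gap 0.0256 j [-0.3   0.54  2.1  -0.    0.5  -0.07]
```

View pics/p3wrist.png

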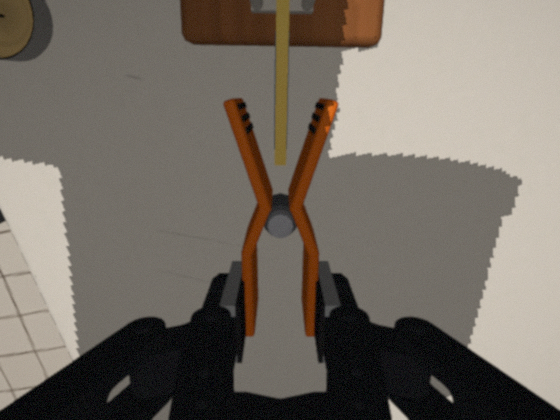

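View pics/p3z.png

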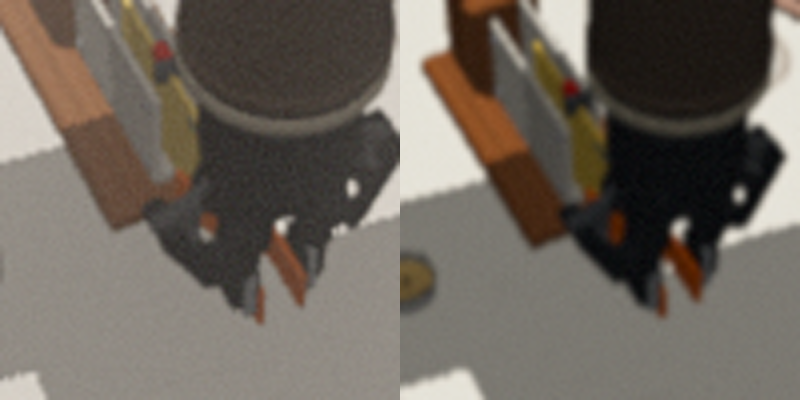

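```bash
python3 - <<'E'
from plan import *
import pickle
np.set_printoptions(precision=4,suppress=True)
s=read_state();R=s["orientation"];p=s["tool_pos"]
c,_=pickle.load(open('p3wrist.pkl','rb'));C=(c["mtx"],c["camera_from_world"])
for v,z in [(163,.022),(150,.098)]:
    w=onz(C,280.5,v,z);print(w,R.T@(w-p)*1e3)
for n,x0,y0 in [('scene',235,220),('side',225,200)]:
    c=cam(n)
    for y in(-14,14):
        for z in (2,30):
            u,v=proj(c,p+R@np.array([-8.5,y,z])/1e3);print(n,y,z,(u-x0)*4,(v-y0)*4)
E
```

```text
[ 0.4902 -0.0736  0.022 ] [45.1291 -0.3458 54.2649]
[ 0.494  -0.0569  0.098 ] [ 62.2422  -0.4145 -21.7354]
scene -14 2 256.4426194234011 285.8753679977283
scene -14 30 255.06888265692146 316.85269793262773
scene 14 2 306.1793288129079 264.5445770737333
scene 14 30 303.8037566435098 295.6990319985291
side -14 2 252.53809011557723 285.8191283261092
side -14 30 251.85110141207815 314.9556012793096
side 14 2 295.1372149818842 266.7222043175825
side 14 30 293.6144892538398 295.95616579542116
```

Card top corner projects to tool x≈58 mm, so ≈21 mm ahead of the pin and <1 mm off mid-plane. Clip foot is ≈42–46 mm up, wrist force is nil, and everything is inside tolerance.

```bash
python3 -c "
from plan import *
st();print(hand_in());st()"
```

```text
t 16.7 pos [ 0.4804 -0.1176  0.0763] yhead -13.02 tilt [-0. -0. -1.] F [ 0.6 -0.1 -1.5] gap 0.026 j [-0.3   0.54  2.1  -0.    0.5  -0.07]
the job is handed in; nothing more can be done
None
the job is handed in; nothing more can be done
```

I wound the crank until the red tab met its stop, then squeezed the orange clip open and held it round the card's free edge. I handed the job in there, still holding it, at t ≈ 16.7 s. The hand-in gives no verdict.

**Card:** the knob was gripped and turned about 330°, because the crank had already been turned some 33° at the start. It stopped with a 12 N reaction, and the wrist camera showed the tab on the stop.

**Clip:**
- **Opening:** the clip is fully open, with a measured finger gap of 26 mm. That fits the 28 mm given for fully squeezed tails, since the gap also read about 2 mm low on the knob.
- **Position:** the card edge is about 21 mm ahead of the pin and under 1 mm off mid-plane. The clip is in line with the card within about 1°.
- **Card between the jaws:** by calculation there is about 2 cm of card between the gaping jaws, and the last wrist view showed clear space on both sides.
- **Contact:** net wrist force was 1.6 N or less in the last readings, about sensor noise. I have no direct measurement of clip contact.

**Checks that disagreed:**
- **Grip point:** the clip slid about 7 mm forward as it was squeezed. The fingers hold it about 36 mm behind the pin, not 27 mm, and I allowed for this.
- **Clip height:** the fixed cameras suggest the clip foot is up to about 5 mm lower than the 46 mm I calculated, which is still within the allowed range.
- **Card height:** a two-view check put the card's lower corner at 15 mm, against the stated 22 mm. The two viewpoints were almost in line with that corner, so I trusted the stated value.

I never touched the cup, glass, tea light or spoon.

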